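# Lock the push-and-turn cap of a glaze jar and stand the jar on the ware board

### The arm

A 7-joint arm with a two-finger parallel gripper is mounted at the origin on the work surface. World frame = base frame: x ahead of the robot, y to its left, z up, the work surface at z = 0. Lengths are in m, angles in rad, forces in N, time in s.
With the tool pointing down it reaches from about 0.425 to 0.925 m from the base axis. Payload 6.8 kg.
Tool frame: the origin (TCP) lies at the very end of the fingers, on their centre line; the grasp point (between the pads) lies grasp_offset behind it (grasp_offset is the distance from the TCP to the grasp point, in m); z points along the fingers, y is the direction in which the jaws open and shut (so a half turn about z gives the same grasp; the last joint's range is limited). The gripper opens to 85 mm and grips with 20 to 120 N. Pads are 22 mm wide; open, the fingers measure 114 mm over their backs; the gripper's body (76 mm by 85 mm) begins 54 mm behind the grasp point. The pads swing forward as they close: fully open they stand 13 mm farther back than shut.
Start: joints at [-1.334, 0.477, 0.022, 1.555, -0.011, 1.109, -0.083], TCP at [0.228, 0.635, 0.231] pointing down, gripper open.
Joint ranges: [-2.96, 2.96], [-0.34, 2.1], [-1.41, 1.46], [0.24, 2.44], [-1.37, 4.51], [0.17, 1.92], [-2.96, 2.96]. Speed limits (rad/s): [2.39, 2.39, 3.14, 3.14, 3.14, 3.14, 3.14].

### API

Orientations are given as a unit quaternion [w, x, y, z].
In Python, from station import * gives the robot as it stands.
- The arm moves only by the shell command python3 -m handwheel 'ROWS' [FORCE]. ROWS is JSON, one flat list of numbers, 7 for each row, row after row: the shift along the world's x, y, z in cm, then the turn, a rotation vector about the world's x, y, z in degrees, then the opening, from 0 (shut) to 1 (fully open). In form: [tx, ty, tz, ax, ay, az, fingers, tx, ty, tz, ax, ay, az, fingers, ...]. A call has 1 to 8 rows; each row is the pose to reach, as a shift and turn from the pose measured when the call began; what a row does not reach only later rows make up. A row lasts 1/12 s, in which the tool goes at most 41.7 mm and 7.16 degrees, less where a joint would pass 70% of its speed; a pose out of reach is approached as far as the arm can. A call with a gripper value outside its range is refused whole. The fingers move at their own pace and stop on an object; FORCE is the grip in N (left out, the last holds). Time passes only in rows, so rows that repeat a pose let the fingers close. It gives the time, the measured TCP pose, the force and the opening at its end, in the units of the state.
- get_obs(): the state, without advancing time (a new reading comes with each control period).
- read_camera(name): name is "scene" or "top" or "wrist"; returns the picture (420x560x3 uint8, red, green, blue); there is no depth.
- camera_info(name): a dict with "fx", "fy", "cx", "cy" (pixels), "R" (3x3) and "t" (3): a world point X has camera coordinates R X + t; the wrist camera has in their place "mount" (4x4, takes a point from camera to tool coordinates, whose origin is the TCP and whose axes are the flange's). Camera axes: x right, y down, z forward; pixel columns grow to the right and rows downward; lengths in m; the calibration is good to about 2 mm. A picture is of the moment at which its call begins: read the wrist's pose just before it. camera_info takes no time and is no camera call.
- hand_in(): hands the job in, once; it reports no verdict.
The state is a dict: "t": time; "q": joint angles; "joint_vel": joint speeds; "joint_torque": joint torques, N m; "eef_pos": TCP position; "tool_rot": TCP orientation; "contact_force": force on the tool from outside, world axes, zero at the start; "torque": the same for the moment, N m; "gripper_width": opening from 0.0 (shut) to 1.0 (fully open).
Only numpy, scipy, OpenCV 4.12 (cv2) and the standard library are available. Lean on these libraries where they do the work, as an engineer would, in place of code of your own. Each camera call takes 0.05 s, during which the arm holds its last target. There are 200 camera calls.

### The job

The glaze jar leaning in the wooden cradle has its push-and-turn cap sitting on loose. While the jar still stands in the cradle, press the cap down and turn it clockwise until it catches, and let it spring back up locked; then lift the jar out (the locked cap will carry it) and set it down gently, standing upright, in the middle of the plywood ware board. Do not let the jar drop, and leave the small terracotta bowl and the brush lying where they are.

Things in the scene. Friction and masses are not known exactly. Their poses are not given: they have to be found in the camera images.
- cap_grip (a point): Grip bar of the grey ribbed cap (81 mm across, 30 mm high, 0.08 kg). The bar stands on the cap's top face: 66 mm long (x), 28 mm thick (y), 41 mm high. This point is in the bar on the cap's axis, 24 mm above the cap's top face, 17 mm below the bar's top. z: the cap's axis, out of the jar. Locked, it carries the jar.
- cap_rim (a point): Centre of the cap's lower rim, 54 mm below cap_grip on its axis; same axes. Loose, three inner lugs sit in slots: bar 49 degrees anticlockwise (from above) of locked, turning only 5 degrees either way until pressed 11 mm down the axis (stop: 16 mm). Held down it turns clockwise 49 degrees (stop 5 further); let go, it springs up 10 mm and catches: bar along the jar's x.
- seal (a joint): Sprung disc inside the cap, bearing on the jar's neck: how far the cap is pressed down, m. About 0 loose, 0.006 when locked and released, at most 0.016. The spring takes about 1 N at 0, 5 N at 0.006, 8 N at 0.012 and 11 N at 0.016. cap_grip is 122 mm above jar_center along the jar's z when loose, 116 mm when locked.
- jar_center (a point): White plastic jar: square body 84 x 84 mm, 88 mm high, neck hidden under the cap. This point is the centre of the square body, 44 mm above its flat underside; z is the jar's axis, up through the cap, x and y square to its sides. Locked cap_grip is 160 mm above the underside. Mass 0.3 to 0.5 kg. At the start it leans 30 degrees from vertical in the cradle.
- cradle: Fixed wooden cradle, 160 (x) by 136 mm (y), about 105 mm high: a square pocket, 90 mm wide and 46 mm deep, holds the jar and keeps it from turning. Origin under its base at table height, z up. The pocket's axis leans 30 degrees from vertical towards the cradle's -x side; the jar leaves along this axis (its own z) and is clear after 50 mm.
- board_top (a point): Centre of the top face of the fixed plywood ware board, 200 x 200 mm and 18 mm thick, lying on the table; z is up, x and y along its edges. It and the cradle stand on either side of the table's middle, either way round.
- dish: Bystander: small loose terracotta bowl, 100 mm across and 45 mm high, between and behind the cradle and the board. Origin at the centre of its underside.
- brush_grip (a point): Bystander: loose brush 190 mm long lying on the table, between and in front of cradle and board, under 35 mm high. This point is on its handle.
There are look-alikes about, which are no part of the job. Leave any pink look-alike of the part that bears cap_grip alone.

How it is judged:
By the outcome, as a careful person would: the job done as asked, in the order asked, and still so for the second after the job is handed in, with the robot touching nothing.
It also fails if it takes over 64 s, if anything falls off the work surface, if the arm or the gripper's body presses on something with over 40 N, if the wrist force passes 120 N, or if a joint passes its speed limit or range.

## Working session

There is one attempt and no reset: what is moved stays moved. The work goes in short steps, Python scripts to look and compute and a shell command to move; the robot and the scene stay as the last step left them, time stands still between calls to the robot, and variables do not carry over. Pictures are saved under pics/ and viewed, on a budget of 10 in all, crops included, one or two more only if the job needs it, and the job is handed in when it is done.

```bash
mkdir -p pics; ls; python3 - <<'E'
from station import *
import cv2,numpy as np
o=get_obs(); print({k:np.round(v,3) for k,v in o.items()})
for n in("scene","top"):
    im=read_camera(n); cv2.imwrite(f"pics/{n}0.png",im[...,::-1])
    c=camera_info(n); print(n,{k:np.round(v,3).tolist() for k,v in c.items()})
print(camera_info("wrist"))
import station; print([x for x in dir(station) if x[0]!='_'])
E
```

```text
pics
{'t': np.float64(0.0), 'q': array([-1.334,  0.478,  0.022,  1.556, -0.011,  1.109, -0.083]), 'joint_vel': array([ 0.002, -0.001, -0.   , -0.001,  0.001,  0.001, -0.001]), 'joint_torque': array([ 1.0000e-03, -5.9646e+01,  1.6090e+00, -2.8118e+01,  1.3000e-02,
        9.0000e-03, -0.0000e+00]), 'eef_pos': array([0.228, 0.635, 0.23 ]), 'tool_rot': array([-0.   ,  0.172,  0.985, -0.001]), 'contact_force': array([-0.054, -0.081,  0.716]), 'torque': array([0.034, 0.043, 0.018]), 'gripper_width': np.float64(0.995)}
scene {'fx': 485.82, 'fy': 485.82, 'cx': 278.508, 'cy': 207.451, 'R': [[-0.681, 0.732, 0.015], [0.628, 0.595, -0.501], [-0.376, -0.332, -0.865]], 't': [0.401, -0.25, 1.393]}
top {'fx': 408.169, 'fy': 408.169, 'cx': 281.502, 'cy': 212.33, 'R': [[-0.013, -1.0, 0.013], [-0.999, 0.012, -0.053], [0.053, -0.013, -0.999]], 't': [-0.03, 0.543, 0.995]}
{'fx': 369.8435786505518, 'fy': 369.8435786505518, 'cx': 278.34789138840284, 'cy': 207.57059289237017, 'mount': array([[ 4.15904672e-04, -9.46590776e-01, -3.22437172e-01,
         8.24716793e-02],
       [ 9.99999222e-01,  1.44268520e-05,  1.24752373e-03,
        -1.24938639e-03],
       [-1.17624270e-03, -3.22437440e-01,  9.46590045e-01,
        -1.42316342e-01],
       [ 0.00000000e+00,  0.00000000e+00,  0.00000000e+00,
         1.00000000e+00]])}
['PlanningError', 'camera_info', 'get_obs', 'grasp_offset', 'hand_in', 'read_camera']
```

View pics/scene0.png

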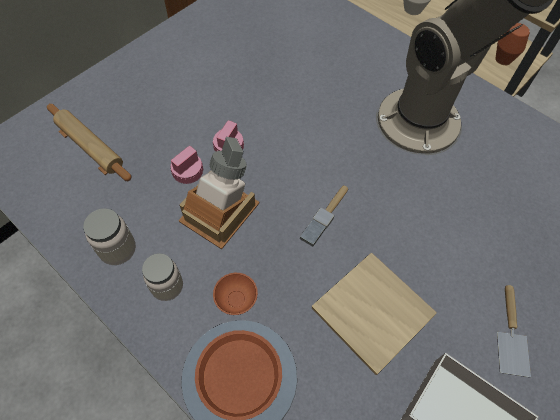

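View pics/top0.png

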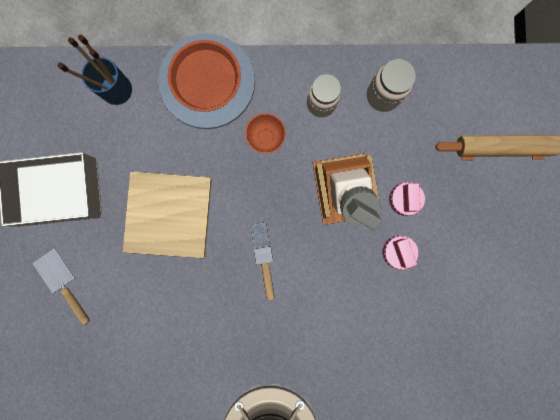

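The scene view shows the cradle at (220,212), with the white jar and its grey cap and bar at (230,160). The pink caps at (186,163) and (228,138) are look-alikes, and so are the grey-lidded jars at (105,230) and (160,272). In the top view the cradle is at (347,188) and the cap bar at (362,210). The board is at (167,215), the bowl at (266,133) and the brush at (264,260). The grey cap with a bar in the cradle is the one meant. I'll confirm it in an enlarged crop.

```bash
python3 - <<'E'
import cv2,numpy as np
def crop(f,u0,v0,w,h,s):
    im=cv2.resize(cv2.imread(f)[v0:v0+h,u0:u0+w],None,fx=s,fy=s,interpolation=cv2.INTER_CUBIC)
    for u in range(-(-u0//10)*10,u0+w,10):
        cv2.line(im,((u-u0)*s,0),((u-u0)*s,8),(0,0,255),1); cv2.putText(im,str(u),((u-u0)*s,18),0,.35,(0,255,255),1)
    for v in range(-(-v0//10)*10,v0+h,10):
        cv2.line(im,(0,(v-v0)*s),(8,(v-v0)*s),(0,0,255),1); cv2.putText(im,str(v),(8,(v-v0)*s+4),0,.35,(0,255,255),1)
    return im
cv2.imwrite("pics/crop1.png",np.hstack([crop("pics/scene0.png",175,130,90,118,5)[:590,:400],crop("pics/top0.png",308,148,80,118,5)[:590,:400]]))
E
```

```text
(no output)
```

View pics/crop1.png

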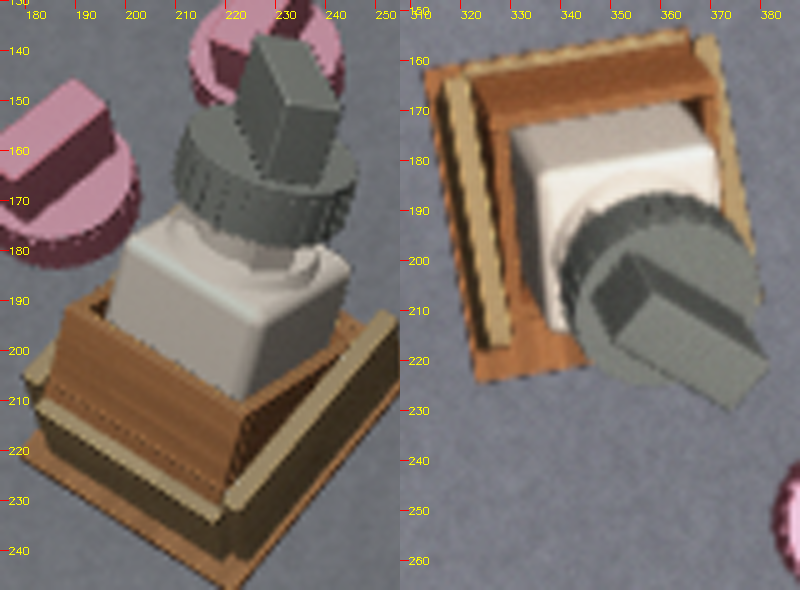

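The crop confirms it: the grey cap with its bar sits on the white jar in the cradle. In the top view the bar's top face has corners at about (359,206), (382,221), (375,230) and (350,217). In the scene view they are at about (233,151), (226,138), (235,138) and (243,152). Next I'll fit the pose.

```bash
cat > fit.py <<'E'
from station import *
import numpy as np
from scipy.optimize import least_squares
from scipy.spatial.transform import Rotation as Ro
def proj(n,X):
    c=camera_info(n); p=np.asarray(X)@np.array(c["R"]).T+c["t"]
    return np.c_[c["fx"]*p[:,0]/p[:,2]+c["cx"],c["fy"]*p[:,1]/p[:,2]+c["cy"]]
E
python3 - <<'E'
from fit import *
print("grasp_offset",grasp_offset)
# bar corners, cap frame (x long). order: near end P,Q; far end R,S ; base of near
h=.017; b=-.024
bar=np.array([[.033,.014,h],[.033,-.014,h],[-.033,.014,h],[-.033,-.014,h],[.033,.014,b],[.033,-.014,b]])
sgn=None
T=np.array([[359,206],[350.4,217],[381.6,221],[374.6,230],[354,198],[346,207]])
S=np.array([[233,150.6],[243,151.6],[226,137.6],[234.6,137.6],[229,166.4],[238.6,167]])
bt=-.078
jar=np.array([[.041,.041,bt],[.041,-.041,bt],[-.041,.041,bt]]) # frame: x = uphill(opposite lean)
JT=np.array([[336,182],[371,177.6],[339,213]]);JS=np.array([[227,194],[201,177.6],[245,183]])
def model(p):
    A=Ro.from_euler('ZY',[p[3],-p[4]])  # z leans toward -x of yawed frame
    B=A*Ro.from_euler('Z',p[5])
    return p[:3]+B.apply(bar), p[:3]+A.apply(jar),A,B
def res(p,full=False):
    b_,j,A,B=model(p)
    r=np.r_[(proj("top",b_)-T),(proj("scene",b_)-S),.6*(proj("top",j)-JT),.6*(proj("scene",j)-JS)]
    return r if full else np.r_[r.ravel(),(np.degrees(p[4])-30)/.5]
best=None
for fl in(1,-1):
  bar[:,1]*=1 if fl==1 else -1
  for ph in(0,1,2,-1,-2,3):
    s=least_squares(res,[.47,-.19,.2,0,.52,ph],loss='soft_l1')
    if best is None or s.cost<best[0]: best=(s.cost,s.x,fl,bar.copy())
c,p,fl,bar=best
_,j,A,B=model(p)
print(c,fl,np.round(p[:3],4),np.degrees(p[3:])); print("axis",A.apply([0,0,1]))
print(np.round(res(p,True),1).tolist())
np.save("cap.npy",p)
z=.018;hb=.1
bd=np.array([[hb,hb,z],[hb,-hb,z],[-hb,-hb,z],[-hb,hb,z]])
BT=np.array([[130,172],[211,178],[205,257],[124,250]])
# scene corners matched by projection
BS=np.array([[373,254],[436,313],[377,371],[313,310]])
def rb(q,full=False):
    X=Ro.from_euler('Z',q[2]).apply(bd)+[q[0],q[1],0]
    ps=proj("scene",X); i=np.argmin(np.linalg.norm(ps[:,None]-BS,axis=2),1)
    return np.r_[proj("top",X)-BT,ps-BS[i]].ravel()
s=least_squares(rb,[.48,.27,0]); print("board",s.x[:2],np.degrees(s.x[2]),np.round(s.fun,1))
E
```

```text
grasp_offset 0.0187Traceback (most recent call last):
  File "<stdin>", line 24, in <module>
    return func(*args, **kwargs)
    result = trf(vector_fun.fun, vector_fun.jac, x0, f0, J0, lb, ub, ftol, xtol,
                 gtol, max_nfev, x_scale, loss_function, tr_solver,
                 tr_options.copy(), verbose, callback=callback_wrapped)
    return trf_no_bounds(
        fun, jac, x0, f0, J0, ftol, xtol, gtol, max_nfev, x_scale,
        loss_function, tr_solver, tr_options, verbose, callback=callback)
    J = jac(x)
    self._update_jac()
    ~~~~~~~~~~~~~~~~^^
    self.J = self.jac_wrapped(xp_copy(self.x), f0=self.f)
             ~~~~~~~~~~~~~~~~^^^^^^^^^^^^^^^^^^^^^^^^^^^^
    J, dct = approx_derivative(
             ~~~~~~~~~~~~~~~~~^
        self.fun,
        ^^^^^^^^^
    ...<2 lines>...
        **self.finite_diff_options,
        ^^^^^^^^^^^^^^^^^^^^^^^^^^^
    )
    ^
    J, _nfev = _dense_difference(fun_wrapped, x0, f0, h,
               ~~~~~~~~~~~~~~~~~^^^^^^^^^^^^^^^^^^^^^^^^
                             use_one_sided, method,
                             ^^^^^^^^^^^^^^^^^^^^^^
                             mf)
                             ^^^
    df = [f_eval - f0 for f_eval in f_evals]
                                    ^^^^^^^
    f = np.atleast_1d(self.fun(x, *self.args, **self.kwargs))
                      ~~~~~~~~^^^^^^^^^^^^^^^^^^^^^^^^^^^^^^
    return np.atleast_1d(self.fun(x))
                         ~~~~~~~~^^^
    return self.f(x, *self.args, **self.kwargs)
           ~~~~~~^^^^^^^^^^^^^^^^^^^^^^^^^^^^^^
  File "<stdin>", line 18, in res
  File "fit.py", line 6, in proj
    c=camera_info(n); p=np.asarray(X)@np.array(c["R"]).T+c["t"]
ValueError: time passes only in moves, steps and waits
```

```bash
cat > fit.py <<'E'
from station import *
import numpy as np
from scipy.optimize import least_squares
from scipy.spatial.transform import Rotation as Ro
CI={n:camera_info(n) for n in("top","scene","wrist")}
def proj(n,X):
    c=CI[n]; p=np.asarray(X)@np.array(c["R"]).T+c["t"]
    return np.c_[c["fx"]*p[:,0]/p[:,2]+c["cx"],c["fy"]*p[:,1]/p[:,2]+c["cy"]]
E
cat > m.py <<'E'
from fit import *
h=.017; b=-.024
bar=np.array([[.033,-.014,h],[.033,.014,h],[-.033,-.014,h],[-.033,.014,h],[.033,-.014,b],[.033,.014,b]])
T=np.array([[359,206],[350.4,217],[381.6,221],[374.6,230],[354,198],[346,207]])
S=np.array([[233,150.6],[243,151.6],[226,137.6],[234.6,137.6],[229,166.4],[238.6,167]])
bt=-.078
jar=np.array([[.041,.041,bt],[.041,-.041,bt],[-.041,.041,bt]]) # x = uphill (opposite lean)
JT=np.array([[336,182],[371,177.6],[339,213]]);JS=np.array([[227,194],[201,177.6],[245,183]])
def model(p):
    A=Ro.from_euler('ZY',[p[3],-p[4]]); B=A*Ro.from_euler('Z',p[5])
    return p[:3]+B.apply(bar), p[:3]+A.apply(jar),A,B
def res(p,full=False):
    b_,j,A,B=model(p)
    r=np.r_[(proj("top",b_)-T),(proj("scene",b_)-S),.6*(proj("top",j)-JT),.6*(proj("scene",j)-JS)]
    return r if full else np.r_[r.ravel(),(np.degrees(p[4])-30)/.5]
p=min((least_squares(res,[.47,-.19,.2,0,.52,ph],loss='soft_l1') for ph in(0,1,2,-1,-2,3)),key=lambda s:s.cost).x
_,_,A,B=model(p)
print("grip",np.round(p[:3],4),"deg",np.degrees(p[3:])); print("axis",A.apply([0,0,1]))
print(np.round(res(p,True),1).tolist()); np.save("cap.npy",p)
z=.018;hb=.1
bd=np.array([[hb,hb,z],[hb,-hb,z],[-hb,-hb,z],[-hb,hb,z]])
BT=np.array([[130,172],[211,178],[205,257],[124,250]])
BS=np.array([[373,254],[436,313],[377,371],[313,310]])
def rb(q):
    X=Ro.from_euler('Z',q[2]).apply(bd)+[q[0],q[1],0]
    ps=proj("scene",X); i=np.argmin(np.linalg.norm(ps[:,None]-BS,axis=2),1)
    return np.r_[proj("top",X)-BT,ps-BS[i]].ravel()
s=least_squares(rb,[.48,.27,0]); print("board",s.x[:2],np.degrees(s.x[2]),np.round(s.fun,1))
J=p[:3]-.122*A.apply([0,0,1]); print("jar_center",J,"jar base centre",J-.044*A.apply([0,0,1]))
# required tool rotation: z=-axis, y = bar y (or flipped)
o=get_obs(); R0=Ro.from_quat(np.roll(o["tool_rot"],-1))
for f in(1,-1):
    y=B.apply([0,f,0]); zt=-A.apply([0,0,1]); G=Ro.from_matrix(np.c_[np.cross(y,zt),y,zt])
    print(f,"tool y",y.round(3),"tool x",np.cross(y,zt).round(3),"rotvec from now",np.degrees((G*R0.inv()).as_rotvec()).round(1),"quat",np.roll(G.as_quat(),1).round(4))
E
python3 m.py
```

```text
grip [ 0.5267 -0.207   0.1759] deg [ 9.04066311 30.69094506 48.94447738]
axis [-0.50406627 -0.08020301  0.85993295]
[[-0.5, -0.1], [-0.3, -0.4], [1.7, -0.6], [0.2, 0.6], [-0.7, -0.7], [-0.6, 0.6], [-1.6, 0.5], [0.3, 0.8], [-1.6, -1.4], [1.2, 0.0], [-2.0, 0.3], [-0.0, 0.8], [-0.2, 1.9], [0.7, 0.9], [-0.4, 2.7], [0.6, -0.7], [-0.8, -1.0], [1.1, -0.9]]
board [0.54099957 0.24715755] -4.663198861304944 [-1.  -1.1 -1.  -1.4 -1.4  0.7 -2.3  2.1  0.1  3.2 -2.4 -4.1 -2.6 -2.2
  0.6 -0.9]
jar_center [ 0.58820833 -0.1972168   0.07102104] jar base centre [ 0.61038724 -0.19368787  0.03318399]
1 tool y [-0.744  0.547 -0.385] tool x [-0.439 -0.833 -0.335] rotvec from now [-16.4 -28.7  75.8] quat [ 0.2488 -0.4674  0.8435 -0.0903]
-1 tool y [ 0.744 -0.547  0.385] tool x [0.439 0.833 0.335] rotvec from now [ 30.5 -17.5 -99.5] quat [0.0903 0.8435 0.4674 0.2488]
```

The fit holds up: the bar comes out 48.9° from the jar's sides (49° stated), the tilt is about 30°, and the errors are 1–2 px. Now I'll move toward a pre-grasp pose.

```bash
python3 -m handwheel '[4,-4,4,0,0,-6,1, 8,-8,8,0,0,-12,1, 12,-12,12,0,0,-18,1, 15,-16,13,0,0,-24,1, 18,-20,13,0,0,-30,1, 21,-24,13,0,0,-36,1, 24,-28,13,0,0,-42,1, 27,-32,13,0,0,-45,1]' 
python3 -m handwheel '[1,-4,0,0,0,-5,1, 2,-8,0,0,0,-10,1, 2,-12,0,0,0,-15,1, 2,-16,0,0,0,-20,1, 2,-20,0,0,0,-25,1, 2,-24,0,0,0,-30,1, 2,-28,0,0,0,-35,1, 2,-32,0,0,0,-40,1]' 
cat > g.py <<'E'
from fit import *
import sys
# usage: g.py back(m along axis from grasp) turn(deg clockwise) ; prints shift cm & rotvec deg to go
def goal(back,turn):
    p=np.load("cap.npy"); A=Ro.from_euler('ZY',[p[3],-p[4]]); a=A.apply([0,0,1])
    B=A*Ro.from_euler('Z',p[5]-np.radians(turn)); y=-B.apply([0,1,0]); z=-a
    return p[:3]+a*(back-grasp_offset),Ro.from_matrix(np.c_[np.cross(y,z),y,z]),a
if __name__=="__main__":
    o=get_obs(); R0=Ro.from_quat(np.roll(o["tool_rot"],-1))
    print("t",round(float(o["t"]),2),"q",np.round(o["q"],2),"pos",o["eef_pos"].round(4),"F",o["contact_force"].round(1),"w",o["gripper_width"])
    for b in sys.argv[2:]:
        P,G,a=goal(float(b),float(sys.argv[1]))
        print(b,"shift cm",((P-o["eef_pos"])*100).round(2),"rot",np.degrees((G*R0.inv()).as_rotvec()).round(2))
    print("axis cm/cm",a.round(3))
E
python3 g.py 0 .12 0.08 0
```

```text
t: 0.77
eef_pos: [0.428, 0.4049, 0.3508]
tool_rot: [-0.0, 0.538, 0.843, -0.0]
contact_force: [1.3, 0.5, -0.9]
gripper_width: 1.0
t: 1.43
eef_pos: [0.4473, 0.0829, 0.3506]
tool_rot: [-0.001, 0.795, 0.607, -0.0]
contact_force: [2.0, -0.5, -0.3]
gripper_width: 1.004
t 1.43 q [-0.85 -0.03  0.53  1.92  0.01  1.25 -0.59] pos [0.4473 0.0829 0.3506] F [ 2.  -0.5 -0.3] w 1.0036274958983467
.12 shift cm [  2.83 -29.8   -8.75] rot [  9.15 -29.46 -16.34]
0.08 shift cm [  4.85 -29.48 -12.19] rot [  9.15 -29.46 -16.34]
0 shift cm [  8.88 -28.84 -19.07] rot [  9.15 -29.46 -16.34]
axis cm/cm [-0.504 -0.08   0.86 ]
```

```bash
python3 -m handwheel '[1,-4,0,0,0,0,1, 1,-8,0,1,-5,-2,1, 1,-12,0,3,-10,-5,1, 1,-16,0,4,-15,-8,1, 2,-20,0,6,-20,-11,1, 2,-24,-2,7,-25,-13,1, 2.5,-28,-5,9.15,-29.5,-16.3,1, 2.83,-29.8,-8.5,9.15,-29.5,-16.3,1]'
python3 -m handwheel '[0,0,0,0,0,0,1,0,0,0,0,0,0,1]'; python3 g.py 0 .12 0.08 0
python3 - <<'E'
from fit import *
import cv2
o=get_obs(); im=read_camera("wrist"); cv2.imwrite("pics/w1.png",im[...,::-1])
p=np.load("cap.npy"); A=Ro.from_euler('ZY',[p[3],-p[4]]); B=A*Ro.from_euler('Z',p[5])
bar=np.array([[x,y,z] for z in(.017,-.024) for x,y in((.033,.014),(.033,-.014),(-.033,-.014),(-.033,.014))])
X=p[:3]+B.apply(bar); Rt=Ro.from_quat(np.roll(o["tool_rot"],-1))
c=CI["wrist"]; M=np.array(c["mount"]); Xt=Rt.inv().apply(X-o["eef_pos"]); Xc=(Xt-M[:3,3])@M[:3,:3]
print(np.c_[c["fx"]*Xc[:,0]/Xc[:,2]+c["cx"],c["fy"]*Xc[:,1]/Xc[:,2]+c["cy"]].round(1).tolist())
np.savez("w1.npz",pos=o["eef_pos"],q=o["tool_rot"])
E
```

```text
t: 2.1
eef_pos: [0.4708, -0.2104, 0.2792]
tool_rot: [0.09, 0.846, 0.462, 0.252]
contact_force: [0.6, 0.3, -1.4]
gripper_width: 1.0
t: 2.27
eef_pos: [0.4693, -0.2108, 0.2777]
tool_rot: [0.088, 0.847, 0.46, 0.251]
contact_force: [0.2, 2.0, 0.9]
gripper_width: 0.999
t 2.27 q [-0.79 -0.28  1.16  2.24 -0.05  0.55 -0.12] pos [ 0.4693 -0.2108  0.2777] F [0.2 2.  0.9] w 0.999474210291192
.12 shift cm [ 0.64 -0.43 -1.46] rot [-0.55  0.09  0.79]
0.08 shift cm [ 2.66 -0.11 -4.9 ] rot [-0.55  0.09  0.79]
0 shift cm [  6.69   0.53 -11.78] rot [-0.55  0.09  0.79]
axis cm/cm [-0.504 -0.08   0.86 ]
[[257.7, 169.2], [299.6, 168.5], [299.4, 257.8], [260.8, 258.5], [260.4, 157.5], [296.6, 156.9], [296.7, 235.7], [262.9, 236.3]]
```

View pics/w1.png

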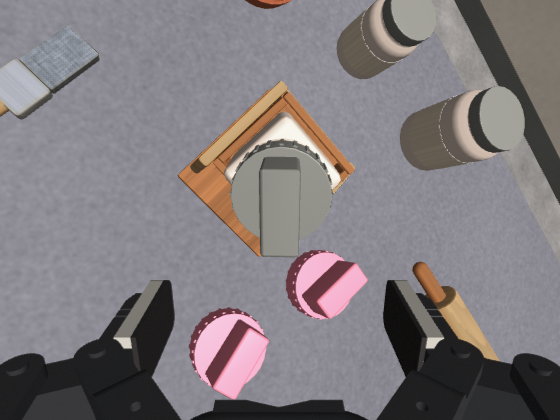

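The wrist view shows the grey bar centred at about (280,212), with its top face spanning (261–299, 168–256). The prediction was (258–300, 169–258), so it agrees to 1–2 mm. The pink caps at (228,350) and (325,285) are clear of the path. I'll go down the axis.

```bash
python3 -c "
import numpy as np
p=np.load('cap.npy');p[4]=np.radians(30);np.save('cap.npy',p)"
python3 -m handwheel '[0.64,-0.43,-1.46,-0.5,0.1,0.8,1, 1.6,-0.3,-3.2,-0.5,0.1,0.8,1, 2.66,-0.11,-4.9,-0.5,0.1,0.8,1, 3.2,-0.03,-5.8,-0.5,0.1,0.8,1, 3.2,-0.03,-5.8,-0.5,0.1,0.8,1]'
python3 g.py 0 0.03 0
```

```text
t: 2.73
eef_pos: [0.4945, -0.1986, 0.2339]
tool_rot: [0.094, 0.84, 0.472, 0.25]
contact_force: [-1.4, 1.2, -0.2]
gripper_width: 1.002
t 2.73 q [-1.14 -0.34  1.45  2.28  0.16  0.43 -0.3 ] pos [ 0.4945 -0.1986  0.2339] F [-1.4  1.2 -0.2] w 1.0020687125872445
0.03 shift cm [ 2.67 -0.93 -4.81] rot [ 0.37  1.05 -0.48]
0 shift cm [ 4.15 -0.69 -7.41] rot [ 0.37  1.05 -0.48]
axis cm/cm [-0.494 -0.079  0.866]
```

The redundant elbow has drifted: q3 and q2 are at their limits. I'll identify the kinematics from the recorded poses so I can choose a better arm configuration.

```bash
cat > kin.py <<'E'
import numpy as np, itertools
from scipy.optimize import least_squares
from scipy.spatial.transform import Rotation as Ro
D=[([-1.334,.478,.022,1.556,-.011,1.109,-.083],[.228,.635,.2305],[0,.172,.985,-.001]),
([-.85,-.03,.53,1.92,.01,1.25,-.59],[.4473,.0829,.3506],[-.001,.795,.607,0]),
([-.79,-.28,1.16,2.24,-.05,.55,-.12],[.4693,-.2108,.2777],[.088,.847,.46,.251]),
([-1.14,-.34,1.45,2.28,.16,.43,-.3],[.4945,-.1986,.2339],[.094,.84,.472,.25])]
def fk(k,q,s):
    H,L1,L2,Lw,c,e,a1,a2=k; Z=lambda t:Ro.from_euler('z',t); Y=lambda t:Ro.from_euler('y',t)
    R=Z(s[0]*q[0]+c)*Y(q[1]); p=np.array([0,0,H])+R.apply([a1,0,L1])
    R=R*Z(s[1]*q[2])*Y(q[3]); p=p+R.apply([a2,0,L2])
    R=R*Z(s[2]*q[4])*Y(q[5]); p=p+R.apply([0,0,Lw])
    return p,R*Z(s[3]*q[6]+e)
def res(k,s,D=D):
    r=[]
    for q,p,t in D:
        P,R=fk(k,q,s); r+=[*(P-p),*.4*(R.inv()*Ro.from_quat(np.roll(t,-1))).as_rotvec()]
    return np.array(r)
def fitk():
    best=None
    for s in itertools.product((1,-1),repeat=4):
        for c in(0,2.5,-2.5):
          for e in(0,1.57,3.14,-1.57):
            f=least_squares(res,[.35,.4,.4,.3,c,e,0,0],args=(s,))
            if best is None or f.cost<best[0]: best=(f.cost,f.x,s)
    return best
if __name__=="__main__":
    b=fitk(); print(b); print(res(b[1],b[2]).reshape(-1,6).round(3)); np.savez("kin.npz",k=b[1],s=b[2])
E
python3 kin.py
```

```text
(np.float64(0.00039158900910071884), array([ 0.40224965,  0.54354468,  0.54025546,  0.36728265, -0.08294877,
        1.49243559, -0.03238417,  0.05970163]), (-1, -1, -1, -1))
[[-0.004  0.004  0.007  0.    -0.    -0.001]
 [-0.005  0.004 -0.002 -0.001 -0.001 -0.002]
 [ 0.005  0.002 -0.001  0.012  0.013  0.004]
 [-0.004  0.    -0.004  0.009  0.012 -0.001]]
```

```bash
cat > ik.py <<'E'
from kin import *; from g import goal
K=np.load("kin.npz"); k,s=K["k"],K["s"]
lo=np.array([-2.96,-.34,-1.41,.24,-1.37,.17,-2.96]);hi=np.array([2.96,2.1,1.46,2.44,4.51,1.92,2.96])
def ik(P,G,q3):
    best=None
    for x0 in([.2,.2,q3,2,0,.8,.3],[-.8,-.2,q3,2.2,0,.5,-.1],[1,.2,q3,2,.5,.8,0]):
        def f(q):
            p,R=fk(k,q,s); return np.r_[p-P,.3*(R.inv()*G).as_rotvec(),.003*(q[2]-q3)]
        r=least_squares(f,np.clip(x0,lo+.01,hi-.01),bounds=(lo,hi))
        if best is None or r.cost<best.cost: best=r
    return best
for b,t in((.05,0),(0,0),(-.014,0),(-.014,54),(.06,49)):
    P,G,a=goal(b,t)
    for q3 in(-1,-.5,0,.5,1.):
        r=ik(P,G,q3); print(b,t,q3,"err mm",(np.linalg.norm(r.fun[:3])*1e3).round(1),"rot",np.degrees(np.linalg.norm(r.fun[3:6])/.3).round(1),r.x.round(2))
E
python3 ik.py
```

```text
0.05 0 -1 err mm 0.0 rot 0.0 [ 1.52  0.28 -1.    2.2  -0.33  0.44  0.31]
0.05 0 -0.5 err mm 0.0 rot 0.0 [ 1.05  0.2  -0.5   2.18 -0.61  0.5   0.52]
0.05 0 0 err mm 0.0 rot 0.0 [ 0.54  0.18 -0.    2.17 -0.76  0.53  0.61]
0.05 0 0.5 err mm 0.0 rot 0.0 [ 0.04  0.2   0.5   2.18 -0.9   0.58  0.68]
0.05 0 1.0 err mm 0.0 rot 0.0 [-0.44  0.28  1.    2.2  -1.09  0.67  0.79]
0 0 -1 err mm 0.0 rot 0.0 [ 1.44  0.48 -1.    2.18  0.1   0.3  -0.07]
0 0 -0.5 err mm 0.0 rot 0.0 [ 0.99  0.33 -0.5   2.16 -0.6   0.37  0.52]
0 0 0 err mm 0.0 rot 0.0 [ 0.5   0.29 -0.    2.16 -0.9   0.45  0.72]
0 0 0.5 err mm 0.0 rot 0.0 [ 0.01  0.33  0.5   2.16 -1.12  0.54  0.86]
0 0 1.0 err mm 0.0 rot 0.0 [-0.44  0.48  1.    2.18 -1.37  0.73  0.98]
-0.014 0 -1 err mm 0.0 rot 0.0 [ 1.42  0.54 -1.    2.18  0.26  0.28 -0.22]
-0.014 0 -0.5 err mm 0.0 rot 0.0 [ 0.97  0.36 -0.5   2.16 -0.6   0.33  0.52]
-0.014 0 0 err mm 0.0 rot 0.0 [ 0.49  0.33 -0.    2.15 -0.94  0.42  0.76]
-0.014 0 0.5 err mm 0.0 rot 0.0 [ 0.01  0.36  0.5   2.16 -1.18  0.54  0.9 ]
-0.014 0 1.0 err mm 0.0 rot 0.0 [-0.34  0.47  0.88  2.17 -1.37  0.68  1.  ]
-0.014 54 -1 err mm 0.0 rot 0.0 [ 1.42  0.54 -1.    2.18  0.26  0.28 -1.16]
-0.014 54 -0.5 err mm 0.0 rot 0.0 [ 0.97  0.36 -0.5   2.16 -0.6   0.33 -0.42]
-0.014 54 0 err mm 0.0 rot 0.0 [ 0.49  0.33  0.    2.15 -0.94  0.42 -0.18]
-0.014 54 0.5 err mm 0.0 rot 0.0 [ 0.01  0.36  0.5   2.16 -1.18  0.54 -0.04]
-0.014 54 1.0 err mm 0.0 rot 0.0 [-0.34  0.47  0.88  2.17 -1.37  0.68  0.05]
0.06 49 -1 err mm 0.0 rot 0.0 [ 1.54  0.24 -1.    2.2  -0.39  0.48 -0.5 ]
0.06 49 -0.5 err mm 0.0 rot 0.0 [ 1.06  0.17 -0.5   2.18 -0.62  0.52 -0.34]
0.06 49 0 err mm 0.0 rot 0.0 [ 0.55  0.15  0.    2.17 -0.74  0.55 -0.27]
0.06 49 0.5 err mm 0.0 rot 0.0 [ 0.04  0.17  0.5   2.18 -0.86  0.59 -0.21]
0.06 49 1.0 err mm 0.0 rot 0.0 [-0.44  0.24  1.    2.2  -1.02  0.66 -0.11]
```

```bash
python3 -m handwheel '[-1,0,2,0,0,0,1, -2,-0.5,4.4,0,0,0,1, -2.5,0,7,-2,5,2,1, -3,3,9,-3,10,5,1, -3.5,7,11,-4,15,8,1, -4,12,12,-6,20,11,1, -4.5,16,12,-7,25,13,1, -4.7,20,12,-9.15,29.5,16.3,1]'
python3 -m handwheel '[0,4,0,0,0,2,1, 0,8,0,0,0,6,1, 0,12,0,0,0,10,1, 0,16,0,0,0,15,1, -1,20,0,0,0,20,1, -2,24,0,0,0,25,1, -3,28,0,0,0,30,1, -5,32,0,0,0,35,1]'
python3 -m handwheel '[-3,3,0,0,0,5,1, -5,6,0,0,0,10,1, -8,9,0,0,0,15,1, -10,12,0,0,0,20,1, -12,15,0,0,0,25,1, -14,18,0,0,0,30,1, -16,21,0,0,0,35,1, -18,24,0,0,0,35,1]'; python3 g.py 0 0
```

```text
t: 3.4
eef_pos: [0.4487, -0.0046, 0.3563]
tool_rot: [0.001, 0.79, 0.613, 0.002]
contact_force: [1.9, -0.7, 1.7]
gripper_width: 1.0
t: 4.07
eef_pos: [0.3985, 0.3172, 0.3566]
tool_rot: [-0.001, 0.566, 0.825, 0.002]
contact_force: [0.2, 0.1, -0.6]
gripper_width: 1.0
t: 4.73
eef_pos: [0.2146, 0.5598, 0.3567]
tool_rot: [-0.003, 0.287, 0.958, 0.001]
contact_force: [1.2, 0.2, 0.8]
gripper_width: 0.995
t 4.73 q [-1.46  0.26  0.19  1.59 -0.06  1.29 -0.27] pos [0.2146 0.5598 0.3567] F [1.2 0.2 0.8] w 0.9951343343602868
0 shift cm [ 32.13 -76.54 -19.7 ] rot [ 26.16 -19.83 -86.59]
axis cm/cm [-0.494 -0.079  0.866]
```

```bash
python3 -m handwheel '[1.5,4,0,0,0,0,1, 3,8,0,0,0,0,1, 4.5,12,0,0,0,0,1, 6,16,0,0,0,0,1, 7.5,20,0,0,0,0,1, 9,24,0,0,0,0,1, 10,25.5,0,0,0,0,1, 10,25.5,0,0,0,0,1]'
python3 -m handwheel '[3.8,-1.6,0,0,0,-3,1, 7.5,-3.4,0,0,0,-5,1, 11.2,-5.4,0,0,0,-8,1, 14.9,-7.4,0,0,0,-11,1, 18.2,-9.8,0,0,0,-14,1, 21.5,-12.3,0,0,0,-16,1, 24.8,-14.9,0,0,0,-19,1, 28.1,-17.6,0,0,0,-22,1]'
python3 -m handwheel '[2.8,-3,0,0,0,-3,1, 5.6,-6,0,0,0,-5,1, 8.4,-9.2,0,0,0,-8,1, 11.1,-12.5,0,0,0,-11,1, 13.3,-16,0,0,0,-14,1, 15.5,-19.6,0,0,0,-16,1, 17.6,-23.2,0,0,0,-19,1, 19.5,-26.8,0,0,0,-22,1]'
python3 -m handwheel '[1.5,-4,0,0,0,-3,1, 2.9,-8,0,0,0,-5,1, 4.3,-12,0,0,0,-8,1, 5.6,-15.8,0,0,0,-11,1, 6.4,-19.8,0,0,0,-14,1, 7.1,-23.8,0,0,0,-16,1, 7.8,-27.8,0,0,0,-19,1, 8.1,-32,0,0,0,-22,1]'
python3 -m handwheel '[0,-4,0,0,0,-3,1, -0.2,-8,0,0,0,-5,1, -0.4,-12,0,0,0,-8,1, -0.7,-16.7,0,0,0,-11,1, -1.6,-20.7,0,0,0,-14,1, -2.6,-24.7,0,0,0,-16,1, -3.6,-28.7,0,0,0,-19,1, -4.6,-33,0,0,0,-22,1]'; python3 g.py 0 0.12
```

```text
t: 5.4
eef_pos: [0.3149, 0.8182, 0.3484]
tool_rot: [-0.007, 0.285, 0.958, -0.002]
contact_force: [-0.4, 0.9, -3.8]
gripper_width: 0.998
t: 6.07
eef_pos: [0.5951, 0.6426, 0.3479]
tool_rot: [-0.011, 0.463, 0.886, -0.0]
contact_force: [-0.3, -0.3, -0.7]
gripper_width: 0.999
t: 6.73
eef_pos: [0.7897, 0.375, 0.3472]
tool_rot: [-0.015, 0.623, 0.782, 0.003]
contact_force: [0.3, -0.3, 0.2]
gripper_width: 0.998
t: 7.4
eef_pos: [0.8708, 0.0553, 0.346]
tool_rot: [-0.018, 0.761, 0.649, 0.007]
contact_force: [0.7, 0.6, -0.5]
gripper_width: 1.0
t: 8.07
eef_pos: [0.8259, -0.2688, 0.3455]
tool_rot: [-0.02, 0.87, 0.492, 0.013]
contact_force: [-0.6, -0.5, -0.5]
gripper_width: 1.001
t 8.07 q [ 0.09  0.85  0.48  0.73 -0.4   1.63 -0.13] pos [ 0.8259 -0.2688  0.3455] F [-0.6 -0.5 -0.5] w 1.0010701572520218
0.12 shift cm [-34.92   5.39  -8.19] rot [  2.3  -29.34  -1.65]
axis cm/cm [-0.494 -0.079  0.866]
```

```bash
python3 -m handwheel '[-4,0.6,0,0,0,0,1, -8,1.2,0,0,-3,0,1, -12,1.8,0,0,-6,0,1, -16,2.4,0,1,-10,0,1, -20,3,0,1,-14,-1,1, -24,3.6,0,1,-18,-1,1, -28,4.2,0,2,-22,-1,1, -32,4.8,0,2,-26,-1,1]'; python3 g.py 0 0.12
python3 -m handwheel '[-2,0.3,-2,0,-3,0,1, -2.5,0.4,-4,0,-3,0,1, -2.5,0.4,-6,0,-3,0,1, -2.5,0.4,-6,0,-3,0,1]'; python3 g.py 0 0.12 .03
```

```text
t: 8.73
eef_pos: [0.5053, -0.2182, 0.3462]
tool_rot: [0.077, 0.847, 0.478, 0.22]
contact_force: [-0.7, -1.2, 2.1]
gripper_width: 1.003
t 8.73 q [-0.04 -0.04  0.49  2.02 -0.36  0.8   0.11] pos [ 0.5053 -0.2182  0.3462] F [-0.7 -1.2  2.1] w 1.0033102518055563
0.12 shift cm [-2.86  0.32 -8.25] rot [ 0.36 -3.05 -0.89]
axis cm/cm [-0.494 -0.079  0.866]
t: 9.07
eef_pos: [0.4785, -0.2111, 0.2835]
tool_rot: [0.086, 0.841, 0.477, 0.241]
contact_force: [0.5, 0.7, 0.2]
gripper_width: 1.001
t 9.07 q [-0.05 -0.03  0.53  2.18 -0.51  0.63  0.31] pos [ 0.4785 -0.2111  0.2835] F [0.5 0.7 0.2] w 1.0014318826841841
0.12 shift cm [-0.18 -0.39 -1.99] rot [ 0.2  -0.25 -1.1 ]
.03 shift cm [ 4.26  0.32 -9.78] rot [ 0.2  -0.25 -1.1 ]
axis cm/cm [-0.494 -0.079  0.866]
```

```bash
python3 -m handwheel '[0.3,-0.3,-2.5,0.2,-0.25,-1.1,1, 1.3,-0.15,-4.3,0.2,-0.25,-1.1,1, 2.3,0,-6.1,0.2,-0.25,-1.1,1, 3.3,0.15,-7.9,0.2,-0.25,-1.1,1, 4.26,0.32,-9.78,0.2,-0.25,-1.1,1, 4.26,0.32,-9.78,0.2,-0.25,-1.1,1]'; python3 g.py 0 0.03 0
```

```text
t: 9.57
eef_pos: [0.523, -0.2048, 0.1835]
tool_rot: [0.086, 0.844, 0.47, 0.243]
contact_force: [1.0, 0.7, -0.0]
gripper_width: 0.999
t 9.57 q [ 0.    0.21  0.48  2.23 -0.98  0.48  0.74] pos [ 0.523  -0.2048  0.1835] F [ 1.   0.7 -0. ] w 0.9990102103932852
0.03 shift cm [-0.19 -0.31  0.22] rot [-0.16 -0.17 -0.32]
0 shift cm [ 1.3  -0.07 -2.38] rot [-0.16 -0.17 -0.32]
axis cm/cm [-0.494 -0.079  0.866]
```

```bash
python3 -m handwheel '[0.1,-0.3,-0.3,0,0,-0.3,1, 0.5,-0.25,-1,0,0,-0.3,1, 0.9,-0.15,-1.7,0,0,-0.3,1, 1.25,-0.1,-2.3,0,0,-0.3,1, 1.25,-0.1,-2.3,0,0,-0.3,1]'; python3 g.py 0 0
```

```text
t: 9.98
eef_pos: [0.5367, -0.2052, 0.1613]
tool_rot: [0.086, 0.845, 0.469, 0.244]
contact_force: [0.2, 0.2, 0.1]
gripper_width: 0.999
t 9.98 q [ 0.04  0.27  0.43  2.22 -1.1   0.45  0.84] pos [ 0.5367 -0.2052  0.1613] F [0.2 0.2 0.1] w 0.999483204743951
0 shift cm [-0.07 -0.03 -0.16] rot [-0.21 -0.09 -0.11]
axis cm/cm [-0.494 -0.079  0.866]
```

```bash
python3 - <<'E'
from station import *
import cv2
im=read_camera("wrist"); cv2.imwrite("pics/w2.png",im[...,::-1])
E
```

```text
(no output)
```

View pics/w2.png

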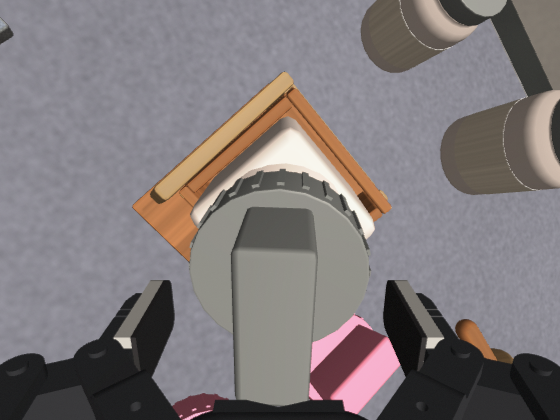

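The wrist view shows the bar (232–316 px) between the open pads, which sit at about 170 and 385. It's centred to about 1–2 mm, so I'll close.

```bash
python3 -m handwheel '[0,0,0,0,0,0,0.5,0,0,0,0,0,0,0.3,0,0,0,0,0,0,0.1,0,0,0,0,0,0,0,0,0,0,0,0,0,0,0,0,0,0,0,0,0,0,0,0,0,0,0,0,0,0,0,0,0,0,0,0]' 70; python3 g.py 0 0 -.013
```

```text
t 10.03 q [ 0.04  0.27  0.43  2.22 -1.1   0.45  0.84] pos [ 0.5363 -0.2056  0.1616] F [-0.5  0.1 -0.6] w 0.9988936021894615
0 shift cm [-0.04  0.01 -0.19] rot [-0.19 -0.08 -0.07]
-.013 shift cm [ 0.6   0.11 -1.31] rot [-0.19 -0.08 -0.07]
axis cm/cm [-0.494 -0.079  0.866]invalid input at $: expected a multiple of 7 numbers
```

```bash
python3 -m handwheel '[0,0,0,0,0,0,0.5, 0,0,0,0,0,0,0.3, 0,0,0,0,0,0,0.1, 0,0,0,0,0,0,0, 0,0,0,0,0,0,0, 0,0,0,0,0,0,0]' 70; python3 g.py 0 0 -.013
```

```text
t: 10.53
eef_pos: [0.5365, -0.2057, 0.1619]
tool_rot: [0.087, 0.845, 0.468, 0.244]
contact_force: [0.6, -0.1, 0.4]
gripper_width: 0.319
t 10.53 q [ 0.04  0.27  0.44  2.22 -1.1   0.45  0.84] pos [ 0.5365 -0.2057  0.1619] F [ 0.6 -0.1  0.4] w 0.31937983319525853
0 shift cm [-0.05  0.02 -0.22] rot [-0.19 -0.05 -0.06]
-.013 shift cm [ 0.59  0.12 -1.35] rot [-0.19 -0.05 -0.06]
axis cm/cm [-0.494 -0.079  0.866]
```

```bash
python3 -m handwheel '[0.15,0.02,-0.26,0,0,0,0, 0.3,0.05,-0.52,0,0,0,0, 0.45,0.07,-0.78,0,0,0,0, 0.6,0.09,-1.04,0,0,0,0, 0.67,0.11,-1.17,0,0,0,0, 0.67,0.11,-1.17,0,0,0,0, 0.67,0.11,-1.17,0,0,0,0]'; python3 g.py 0 0
```

```text
t: 11.12
eef_pos: [0.5435, -0.2045, 0.1504]
tool_rot: [0.086, 0.845, 0.468, 0.244]
contact_force: [-3.5, 1.3, 7.5]
gripper_width: 0.32
t 11.12 q [ 0.06  0.3   0.41  2.22 -1.15  0.44  0.89] pos [ 0.5435 -0.2045  0.1504] F [-3.5  1.3  7.5] w 0.31957639080132216
0 shift cm [-0.76 -0.1   0.94] rot [-0.22 -0.02 -0.08]
axis cm/cm [-0.494 -0.079  0.866]
```

```bash
python3 -m handwheel '[0,0,0,2.5,0.4,-4.3,0, 0,0,0,5,0.8,-8.6,0, 0,0,0,7.5,1.2,-13,0, 0,0,0,9.9,1.6,-17.3,0, 0,0,0,9.9,1.6,-17.3,0]'; python3 g.py 20 0; python3 -c "
from station import *; print(get_obs()['torque'])"
```

```text
t: 11.53
eef_pos: [0.544, -0.2047, 0.1508]
tool_rot: [0.042, 0.914, 0.312, 0.256]
contact_force: [-4.0, 1.3, 8.2]
gripper_width: 0.326
t 11.53 q [ 0.01  0.31  0.47  2.22 -1.19  0.46  0.56] pos [ 0.544  -0.2047  0.1508] F [-4.   1.3  8.2] w 0.325747657579203
0 shift cm [-0.81 -0.08  0.9 ] rot [-0.37  0.08  0.15]
axis cm/cm [-0.494 -0.079  0.866]
[0.1399512  0.43552486 0.07955347]
```

```bash
python3 -m handwheel '[0,0,0,2.5,0.4,-4.3,0, 0,0,0,5,0.8,-8.6,0, 0,0,0,7.5,1.2,-13,0, 0,0,0,9.9,1.6,-17.3,0, 0,0,0,12.4,2,-21.7,0, 0,0,0,14.8,2.4,-26,0, 0,0,0,14.8,2.4,-26,0]'; python3 g.py 49 0; python3 -c "
from station import *; print(get_obs()['torque'])"
```

```text
t: 12.12
eef_pos: [0.5442, -0.2038, 0.1508]
tool_rot: [-0.026, 0.963, 0.063, 0.259]
contact_force: [-3.8, 2.1, 7.8]
gripper_width: 0.311
t 12.12 q [-0.07  0.32  0.56  2.23 -1.23  0.49  0.07] pos [ 0.5442 -0.2038  0.1508] F [-3.8  2.1  7.8] w 0.3114749788870007
0 shift cm [-0.83 -0.18  0.89] rot [-0.99  0.05  1.19]
axis cm/cm [-0.494 -0.079  0.866]
[0.61549412 0.52564366 0.42370571]
```

```bash
python3 -m handwheel '[-0.1,-0.02,0.17,-0.7,-0.1,1.2,0, -0.2,-0.03,0.34,-0.7,-0.1,1.2,0, -0.3,-0.05,0.52,-0.7,-0.1,1.2,0, -0.35,-0.06,0.61,-0.7,-0.1,1.2,0, -0.35,-0.06,0.61,-0.7,-0.1,1.2,0]'; python3 g.py 49 0
python3 -m handwheel '[-0.1,-0.02,0.17,0,0,0,0, -0.15,-0.02,0.26,0,0,0,0, -0.15,-0.02,0.26,0,0,0,0]'; python3 g.py 49 0
```

```text
t: 12.53
eef_pos: [0.5405, -0.2041, 0.1565]
tool_rot: [-0.023, 0.963, 0.075, 0.259]
contact_force: [-2.0, 0.0, 1.3]
gripper_width: 0.319
t 12.53 q [-0.08  0.31  0.57  2.23 -1.2   0.49  0.07] pos [ 0.5405 -0.2041  0.1565] F [-2.   0.   1.3] w 0.318894239561121
0 shift cm [-0.45 -0.14  0.33] rot [-0.29  0.1  -0.03]
axis cm/cm [-0.494 -0.079  0.866]
t: 12.78
eef_pos: [0.5382, -0.2041, 0.1582]
tool_rot: [-0.023, 0.963, 0.075, 0.258]
contact_force: [-0.4, 0.4, -5.5]
gripper_width: 0.32
t 12.78 q [-0.08  0.3   0.58  2.23 -1.18  0.49  0.06] pos [ 0.5382 -0.2041  0.1582] F [-0.4  0.4 -5.5] w 0.3201115500699357
0 shift cm [-0.22 -0.14  0.15] rot [-0.29 -0.   -0.04]
axis cm/cm [-0.494 -0.079  0.866]
```

Force is −5.5 N, so the cap is carrying the jar and is locked. Next I'll lift along the axis.

```bash
python3 -m handwheel '[-0.5,-0.08,0.87,0,0,0,0, -1,-0.16,1.73,0,0,0,0, -1.5,-0.24,2.6,0,0,0,0, -2,-0.32,3.46,0,0,0,0, -2.5,-0.4,4.33,0,0,0,0, -3,-0.48,5.2,0,0,0,0, -3.5,-0.55,6.06,0,0,0,0, -3.5,-0.55,6.06,0,0,0,0]'; python3 g.py 49 0.07
python3 -c "
from station import *; import cv2
cv2.imwrite('pics/s3.png',read_camera('scene')[60:360,120:480][...,::-1].repeat(2,0).repeat(2,1))"
```

```text
t: 13.45
eef_pos: [0.5026, -0.2101, 0.2197]
tool_rot: [-0.023, 0.963, 0.075, 0.259]
contact_force: [-0.0, -0.6, -4.9]
gripper_width: 0.317
t 13.45 q [-0.19  0.13  0.72  2.24 -0.85  0.54 -0.23] pos [ 0.5026 -0.2101  0.2197] F [-0.  -0.6 -4.9] w 0.3167804751109668
0.07 shift cm [-0.12 -0.09  0.07] rot [-0.3   0.06  0.02]
axis cm/cm [-0.494 -0.079  0.866]
```

View pics/s3.png

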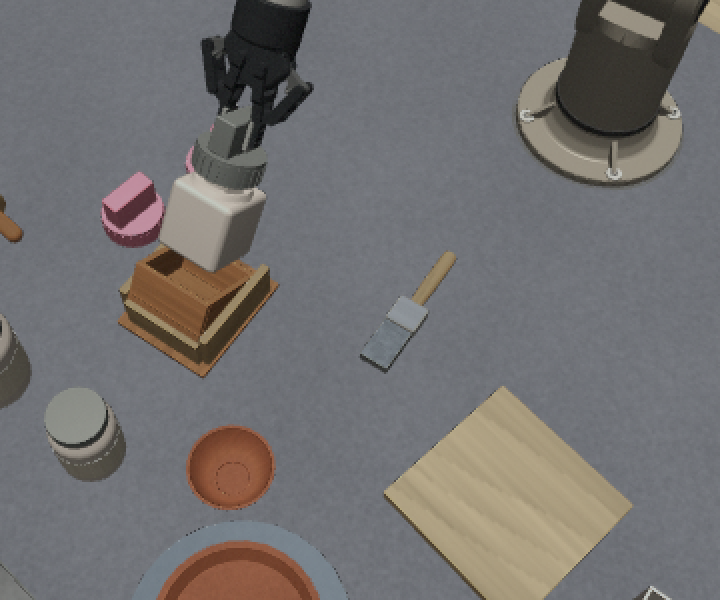

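The scene view shows the jar hanging from the cap, out of the cradle and clear. The bowl, brush and board haven't moved. I'll refine the board position by colour segmentation and work out the upright pose.

```bash
cat > b.py <<'E'
from fit import *
import cv2
o=get_obs(); R0=Ro.from_quat(np.roll(o["tool_rot"],-1)); a=-R0.apply([0,0,1])
def seg(f,seed):
    im=cv2.imread(f); m=np.zeros((im.shape[0]+2,im.shape[1]+2),np.uint8)
    cv2.floodFill(cv2.GaussianBlur(im,(3,3),0),m,seed,0,(9,)*3,(9,)*3,cv2.FLOODFILL_MASK_ONLY|(255<<8))
    c=max(cv2.findContours(m[1:-1,1:-1],0,2)[0],key=cv2.contourArea)
    return cv2.approxPolyDP(cv2.convexHull(c),8,True)[:,0].astype(float)
C={n:seg(f"pics/{n}0.png",s) for n,s in(("top",(167,215)),("scene",(375,312)))}
print(C["top"].tolist(),C["scene"].tolist())
h=.1;bd=np.array([[h,h,.018],[h,-h,.018],[-h,-h,.018],[-h,h,.018]])
def near(P,Q): return (P-Q[np.argmin(np.linalg.norm(P[:,None]-Q,axis=2),1)]).ravel()
for names in(("top",),("scene",),("top","scene")):
    s=least_squares(lambda q:np.concatenate([near(proj(n,Ro.from_euler('Z',q[2]).apply(bd)+[q[0],q[1],0]),C[n]) for n in names]),[.54,.247,-.08])
    print(names,s.x[:2].round(4),np.degrees(s.x[2]).round(1),np.abs(s.fun).max().round(1))
up=Ro.from_rotvec(np.cross(a,[0,0,1])/np.linalg.norm(np.cross(a,[0,0,1]))*np.arccos(a[2]))
print("axis now",a.round(3),"up rotvec",np.degrees(up.as_rotvec()).round(1)); 
for yaw in(-14,0,): print(yaw,np.degrees((Ro.from_euler('Z',yaw,degrees=True)*up).as_rotvec()).round(1))
E
python3 b.py
```

```text
[[529.0, 0.0], [559.0, 44.0], [559.0, 419.0], [0.0, 419.0], [0.0, 0.0]] [[370.0, 254.0], [435.0, 312.0], [378.0, 371.0], [313.0, 306.0]]
('top',) [0.5538 0.652 ] -0.7 170.3
('scene',) [0.5396 0.247 ] -4.3 2.7
('top', 'scene') [0.5387 0.4563] -1.5 176.1
axis now [-0.494 -0.083  0.865] up rotvec [-5.  29.7  0. ]
-14 [ -1.4  30.1 -13.7]
0 [-5.  29.7  0. ]
```

```bash
python3 -m handwheel '[0,0,2.5,0,0,0,0, 0,0.5,5,0,0,0,0, 0,1.5,8,0,3,-1,0, 0,4,11,-0.3,7,-3,0, 0,7,12,-0.5,11,-5,0, 0,10,12,-0.7,15,-7,0, 0,13,12,-1,19,-9,0, 0.5,16,12,-1.1,23,-11,0]'; python3 b.py | tail -1; python3 g.py 0 0 | head -1

```

```text
t: 14.17
eef_pos: [0.5058, -0.0617, 0.339]
tool_rot: [-0.003, 0.998, -0.024, 0.061]
contact_force: [1.4, -0.5, -5.4]
gripper_width: 0.318
0 [-0.2  7.   0. ]
t 14.17 q [-0.46  0.02  0.47  1.91 -0.02  1.09 -1.6 ] pos [ 0.5058 -0.0617  0.339 ] F [ 1.4 -0.5 -5.4] w 0.31800585948304383
```

```bash
python3 -m handwheel '[0.5,3.5,0,0,2,0,0, 1,7.5,0,0,5,-1,0, 1.5,11.5,0,-0.2,7,-2,0, 2,15.5,0,-0.2,7,-2,0, 2.4,19.5,0,-0.2,7,-2,0, 2.8,23.5,0,-0.2,7,-2,0, 3.1,27,0,-0.2,7,-2,0, 3.4,30.5,0,-0.2,7,-2,0]'; python3 -m handwheel '[0,0.4,0,0,0,0,0, 0,0.4,0,0,0,0,0, 0,0.4,0,0,0,0,0]' ; python3 b.py | tail -1; python3 g.py 0 0 | head -1

```

```text
t: 14.83
eef_pos: [0.539, 0.2466, 0.3373]
tool_rot: [0.0, 0.999, -0.04, -0.002]
contact_force: [0.7, -0.2, -4.8]
gripper_width: 0.317
t: 15.08
eef_pos: [0.5383, 0.2516, 0.3356]
tool_rot: [0.001, 0.999, -0.039, -0.003]
contact_force: [0.8, -1.7, -5.3]
gripper_width: 0.319
0 [ 0.1 -0.4  0. ]
t 15.08 q [-0.76  0.27  0.28  1.63 -0.08  1.26 -2.12] pos [0.5383 0.2516 0.3356] F [ 0.8 -1.7 -5.3] w 0.31875784351593833
```

Now down to about 2.5 cm above the board, then a check of upright and centring in both fixed cameras.

```bash
python3 -m handwheel '[0.1,-0.2,-3,0,-0.4,0,0, 0.15,-0.45,-6,0,-0.4,0,0, 0.15,-0.45,-9,0,-0.4,0,0, 0.15,-0.45,-12,0,-0.4,0,0, 0.15,-0.45,-14,0,-0.4,0,0, 0.15,-0.45,-15,0,-0.4,0,0, 0.15,-0.45,-15,0,-0.4,0,0]'; python3 - <<'E'
from station import *; import cv2,numpy as np
a=read_camera('scene')[210:400,290:460]; b=read_camera('top')[140:290,90:250]
f=lambda x:cv2.resize(x,(400,int(x.shape[0]*400/x.shape[1])),interpolation=cv2.INTER_CUBIC)
a,b=f(a),f(b); h=min(a.shape[0],b.shape[0]); cv2.imwrite('pics/p4.png',np.hstack([a[:h],b[:h]])[...,::-1])
E
python3 b.py|tail -1
```

```text
t: 15.67
eef_pos: [0.5385, 0.2453, 0.183]
tool_rot: [0.002, 0.999, -0.04, -0.002]
contact_force: [0.2, -0.7, -5.5]
gripper_width: 0.321
0 [0.  0.1 0. ]
```

View pics/p4.png

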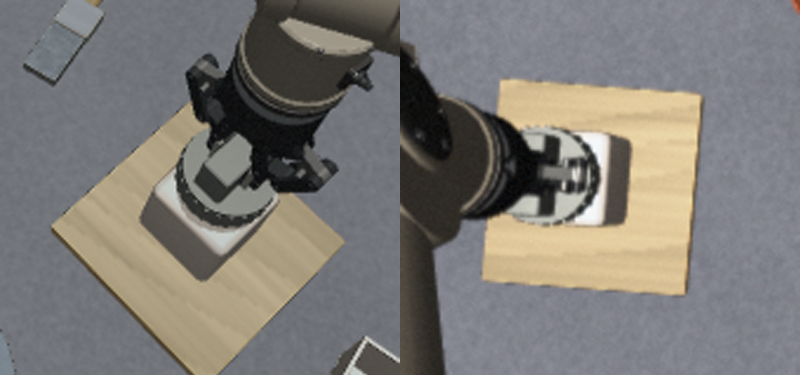

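The jar hangs upright over the board. In the scene view its lower corners are at about (376,329) and (350,304) full-frame. I'll compare those with the prediction.

```bash
python3 - <<'E'
from fit import *
o=get_obs(); p=o["eef_pos"]
for dz in(.139,.143):
  for n in("scene","top"):
    X=Ro.from_euler('Z',-4.6,degrees=True).apply([[.042,.042,0],[.042,-.042,0],[-.042,.042,0],[.042,.042,.088],[.042,-.042,.088]])+[p[0],p[1],p[2]-dz]
    print(dz,n,proj(n,X).round(0).tolist())
E
```

```text
0.139 scene [[377.0, 331.0], [349.0, 303.0], [403.0, 306.0], [386.0, 319.0], [355.0, 289.0]]
0.139 top [[147.0, 195.0], [182.0, 197.0], [144.0, 230.0], [134.0, 191.0], [173.0, 194.0]]
0.143 scene [[377.0, 332.0], [349.0, 304.0], [403.0, 306.0], [386.0, 319.0], [355.0, 290.0]]
0.143 top [[147.0, 195.0], [182.0, 198.0], [144.0, 230.0], [135.0, 191.0], [173.0, 194.0]]
```

The prediction agrees within 2 px, so I'll lower gently.

```bash
python3 -m handwheel '[0.1,0.1,-0.5,0,0,0,0, 0.15,0.15,-1,0,0,0,0, 0.15,0.15,-1.4,0,0,0,0, 0.15,0.15,-1.7,0,0,0,0, 0.15,0.15,-1.8,0,0,0,0, 0.15,0.15,-1.8,0,0,0,0]'
python3 -m handwheel '[0,0,-0.1,0,0,0,0, 0,0,-0.2,0,0,0,0, 0,0,-0.2,0,0,0,0, 0,0,-0.2,0,0,0,0]'
```

```text
t: 16.27
eef_pos: [0.5419, 0.2481, 0.168]
tool_rot: [0.001, 0.999, -0.04, 0.0]
contact_force: [1.1, -0.6, -5.3]
gripper_width: 0.317
t: 16.6
eef_pos: [0.5419, 0.2481, 0.1661]
tool_rot: [0.001, 0.999, -0.04, 0.0]
contact_force: [0.5, 0.9, -5.2]
gripper_width: 0.319
```

```bash
for i in 1 ; do python3 -m handwheel '[0,0,-0.1,0,0,0,0, 0,0,-0.2,0,0,0,0, 0,0,-0.2,0,0,0,0]'; done; python3 -m handwheel '[0,0,-0.1,0,0,0,0, 0,0,-0.2,0,0,0,0, 0,0,-0.2,0,0,0,0]'
```

```text
t: 16.85
eef_pos: [0.5418, 0.2481, 0.1639]
tool_rot: [0.001, 0.999, -0.04, 0.0]
contact_force: [0.4, -0.3, -4.9]
gripper_width: 0.318
t: 17.1
eef_pos: [0.5416, 0.248, 0.1616]
tool_rot: [0.001, 0.999, -0.04, -0.0]
contact_force: [0.5, 1.3, -5.1]
gripper_width: 0.317
```

```bash
python3 -m handwheel '[0,0,-0.1,0,0,0,0, 0,0,-0.1,0,0,0,0, 0,0,-0.1,0,0,0,0]'
```

```text
t: 17.35
eef_pos: [0.5417, 0.248, 0.1606]
tool_rot: [0.001, 0.999, -0.04, 0.0]
contact_force: [0.7, -0.6, -4.4]
gripper_width: 0.314
```

```bash
python3 -m handwheel '[0,0,-0.05,0,0,0,0, 0,0,-0.1,0,0,0,0, 0,0,-0.1,0,0,0,0]'; python3 -m handwheel '[0,0,-0.05,0,0,0,0, 0,0,-0.1,0,0,0,0, 0,0,-0.1,0,0,0,0]'
```

```text
t: 17.6
eef_pos: [0.5423, 0.248, 0.1602]
tool_rot: [0.0, 0.999, -0.04, 0.001]
contact_force: [0.7, -1.7, 1.3]
gripper_width: 0.317
t: 17.85
eef_pos: [0.5429, 0.2478, 0.1597]
tool_rot: [0.0, 0.999, -0.04, 0.001]
contact_force: [0.2, -1.0, 1.7]
gripper_width: 0.317
```

It's seated: the height is as predicted and the board now carries the weight. Next I'll release and withdraw upwards.

```bash
python3 -m handwheel '[0,0,0,0,0,0,0.4, 0,0,0,0,0,0,0.5, 0,0,0,0,0,0,0.7, 0,0,0,0,0,0,1, 0,0,0,0,0,0,1, 0,0,0,0,0,0,1]'
python3 -m handwheel '[0,0,1,0,0,0,1, 0,0,2,0,0,0,1, 0,0,4,0,0,0,1, 0,0,7,0,0,0,1, 0,0,11,0,0,0,1, 0,0,15,0,0,0,1, 0,-4,17,0,0,0,1, 0,-8,17,0,0,0,1]'
python3 -m handwheel '[-1,-4,0,0,0,0,1, -1,-8,0,0,0,0,1, -1,-12,0,0,0,0,1, -1,-16,0,0,0,0,1, -1,-16,0,0,0,0,1]'
python3 - <<'E'
from station import *; import cv2,numpy as np
a=read_camera('scene'); b=read_camera('top')
a=cv2.resize(a[100:400,150:450],(400,400),interpolation=cv2.INTER_CUBIC); b=cv2.resize(b[100:300,90:290],(400,400),interpolation=cv2.INTER_CUBIC)
cv2.imwrite('pics/p5.png',np.hstack([a,b])[...,::-1]); o=get_obs(); print(o["t"],o["contact_force"])
E
```

```text
t: 18.35
eef_pos: [0.5429, 0.2479, 0.1596]
tool_rot: [0.0, 0.999, -0.04, 0.001]
contact_force: [-0.3, 0.1, 0.0]
gripper_width: 0.994
t: 19.02
eef_pos: [0.5449, 0.1721, 0.3361]
tool_rot: [-0.003, 0.999, -0.037, 0.006]
contact_force: [1.7, -1.0, 0.4]
gripper_width: 1.0
t: 19.43
eef_pos: [0.5345, 0.002, 0.3382]
tool_rot: [-0.001, 0.999, -0.043, 0.007]
contact_force: [0.3, -1.3, -0.1]
gripper_width: 1.003
19.5333 [-0.10460597  1.3145482   0.35274577]
```

View pics/p5.png

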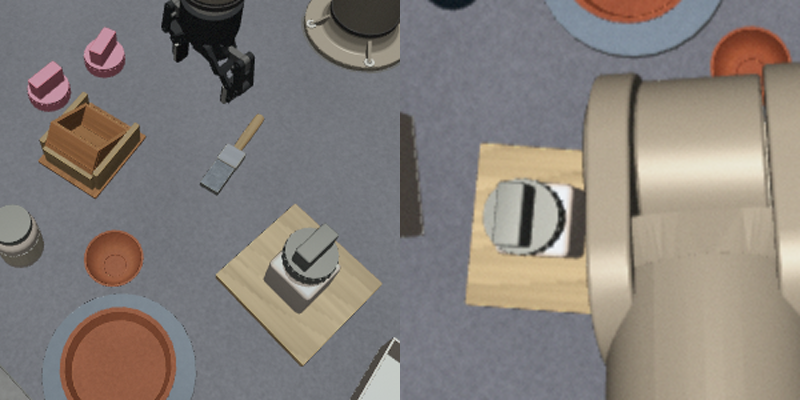

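The jar stands upright in the middle of the board (scene crop about (303,270)) with the bar parallel to its sides. The cradle is empty, the bowl, brush and pink caps haven't moved, and the arm is clear.

```bash
python3 -c "
from station import *; print(hand_in())"
```

```text
the job is handed in; nothing more can be done
None
```

The jar now stands upright in the middle of the ware board with its cap locked, and I handed the job in at about 19.5 s; the hand-in reports no verdict.

- **Cap:** In the cradle I pressed it about 13.5 mm down the axis (about 8 N), turned it clockwise about 50° and eased it back up. The lift confirmed the lock, with a steady pull of about 5 N as the cap carried the jar.
- **Placing:** I lifted the jar out along its own axis and carried it over upright. It touched down at the predicted height (TCP 0.160 m) with under 2 N on the board.
- **Last checks:** The final picture shows the jar upright and the bar parallel to its sides. The bowl, brush and pink caps look unmoved, and the arm is clear of everything.
- **Centring:** At release the gripper was at (0.543, 0.248), about 3 mm from my board-centre estimate of (0.540, 0.247).
- **What went wrong on the way:** On the first approach the elbow drifted to its joint limits, so I backed off and came in again in a better arm configuration. The colour segmentation of the board failed in the top view, so the board centre comes from the scene camera, and it agrees with my hand-read corners within 2 mm.

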